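# Find the parts box that still holds a transformer

## Robot

A 6-joint arm with a two-finger parallel gripper is mounted at the origin on the work surface. World frame = base frame: x ahead of the robot, y to its left, z up, the work surface at z = 0. Lengths are in m, angles in rad, forces in N, time in s.
With the tool pointing down it reaches from about 0.35 to 0.975 m from the base axis. Payload 4.9 kg.
Tool frame: the origin (TCP) lies at the very end of the fingers, on their centre line; the grasp point (between the pads) lies 19 mm behind it (manip.hold_point_z is the distance from the TCP to the grasp point, in m); z points along the fingers, y is the direction in which the jaws open and shut (so a half turn about z gives the same grasp; the last joint's range is limited). The gripper opens to 85 mm and grips with 20 to 120 N. Pads are 22 mm wide; open, the fingers measure 114 mm over their backs; the gripper's body (76 mm by 85 mm) begins 54 mm behind the grasp point. The pads swing forward as they close: fully open they stand 13 mm farther back than shut.
Start: joints at [1.171, 0.053, 1.613, -0, 1.476, -0.119], TCP at [0.173, 0.601, 0.231] pointing down, gripper open.
Joint ranges: [-3.01, 3.01], [-1.01, 2.22], [0.06, 2.58], [-1.02, 4.17], [0.09, 2.62], [-3.14, 3.14]. Speed limits (rad/s): [2.57, 2.57, 3.14, 3.14, 3.14, 3.14].

## Interface

Orientations are given as a unit quaternion [w, x, y, z].
In Python, from plant import manip gives the robot as it stands. The module is installed in compiled form; this text tells all that it offers.
- The arm moves only by the shell command python3 -m creep 'ROWS'. ROWS is JSON, a list of rows, each a list of 7 numbers: the turn, a rotation vector about the tool's x, y, z in degrees, then the shift along the tool's x, y, z in m, then the opening, from 0 (shut) to 1 (fully open). In form: [[ax, ay, az, tx, ty, tz, jaw], ...]. A call has 1 to 20 rows; each row shifts and turns the commanded pose from where the row before left it, along the tool's axes as they then stand; what a row does not reach is not made up. A row lasts 1/12 s, in which the tool goes at most 41.7 mm and 7.16 degrees, less where a joint would pass 70% of its speed; a pose out of reach is approached as far as the arm can. A call is refused whole if a number of a shift passes 0.0417 or a number of a turn 7.16, either way. A call with a gripper value outside its range is refused whole. The fingers move at their own pace and stop on an object; the grip force is fixed at half the most. Time passes only in rows, so rows that do not move let the fingers close. It gives the time, the measured TCP pose, the force and the opening at its end, in the units of the state.
- manip.state(): the state, without advancing time (a new reading comes with each control period).
- manip.grab_frame(name): name is "scene" or "side" or "wrist"; returns the picture (400x640x3 uint8, blue, green, red); there is no depth.
- manip.get_calibration(name): a dict with "fx", "fy", "cx", "cy" (pixels), "xyz" and "attitude" of the camera in the world. Camera axes: x right, y down, z forward; pixel columns grow to the right and rows downward; lengths in m; the calibration is good to about 2 mm. A picture is of the moment at which its call begins: read the wrist's pose just before it. get_calibration takes no time and is no camera call; for the wrist camera it gives the pose at the moment of the call.
- manip.job_done(): hands the job in, once; it reports no verdict.
Trained networks look in the newest picture that a camera, given by its name, has taken for a name from the list of things; names that differ only in an ending like _2 or _b are one class to them, and where a whole thing is asked for, a point or a joint stands for the part that bears it (a point fixed in the world has none). Each returns a list of dicts, best first, with "confidence" (0 to 1); they miss things now and then, are a little off and sometimes report something else, mostly with a low value. They report only what shows in the picture. A call takes as long as a camera call. They do not tell look-alikes from the thing itself.
- manip.cut_out(target, camera): "pixels" (400x640 bool, what is visible of it) and "rect" ([left, top, right, bottom] in pixels, round what is visible of it).
The state is a dict: "time": time; "joint_pos": joint angles; "joint_vel": joint speeds; "joint_efforts": joint torques, N m; "tool_pos": TCP position; "tool_rot": TCP orientation; "contact_force": force on the tool from outside, world axes, zero at the start; "ft_torque": the same for the moment, N m; "gripper_width": opening from 0.0 (shut) to 1.0 (fully open).
Only numpy, scipy, OpenCV 4.12 (cv2) and the standard library are available. Lean on these libraries where they do the work, as an engineer would, in place of code of your own. Each camera call takes 0.05 s, during which the arm holds its last target.

## Task

One of the three grey parts boxes with ivory lids still has a transformer in it; the other two are empty. Lift all three in turn, starting with the left one and going to the right, to feel which is heavy, keeping them upright, and set the empty ones back where they stood. Then set the heavy box down gently, upright and flat inside the blue tray.

Things in the scene. Friction and masses are not known exactly. Their poses are not given: they have to be found in the camera images.
- box_a: left (greatest y) of three identical closed boxes: grey body, ivory lid (fixed shut), orange latch on the -x side (2 mm proud). 90 mm long (x) x 60 wide (y) x 62 high, sides flat and upright. Origin: centre of the underside, z up. Loose on the bench. Empty 0.16 to 0.20 kg, the one full box 0.50 to 0.72 kg; which it is cannot be seen. Grip across the 60 mm width
- box_b: middle of three identical closed boxes: grey body, ivory lid (fixed shut), orange latch on the -x side (2 mm proud). 90 mm long (x) x 60 wide (y) x 62 high, sides flat and upright. Origin: centre of the underside, z up. Loose on the bench. Empty 0.16 to 0.20 kg, the one full box 0.50 to 0.72 kg; which it is cannot be seen. Grip across the 60 mm width
- box_c: right (least y) of three identical closed boxes: grey body, ivory lid (fixed shut), orange latch on the -x side (2 mm proud). 90 mm long (x) x 60 wide (y) x 62 high, sides flat and upright. Origin: centre of the underside, z up. Loose on the bench. Empty 0.16 to 0.20 kg, the one full box 0.50 to 0.72 kg; which it is cannot be seen. Grip across the 60 mm width
- tray: open blue plastic tray fixed to the bench at the right, 180 x 180 mm outside and 35 mm high, walls and floor 5 mm thick (inside 170 x 170 mm, 30 mm deep). Origin: centre of its underside, so the inner floor is 5 mm above it; x and y along its sides
There are look-alikes about, which are no part of the job. What is shaped like the box_a but turquoise or yellow is not meant.

How it is judged:
On the way, in this order (a step that is already met when the one before it is completed fails the run):
1. the left box is lifted at least 20 mm clear of the bench (height (world z) of box_a above 0.02 m), for 0.2 s.
2. the middle box is lifted at least 20 mm clear of the bench (height (world z) of box_b above 0.02 m), for 0.2 s.
3. the right box is lifted at least 20 mm clear of the bench (height (world z) of box_c above 0.02 m), for 0.2 s.
At the end, for the whole second after the job is handed in: The heavy box rests flat inside the tray (upright within 10 degrees, on the tray's floor); the two empty boxes stand upright (within 10 degrees) on the bench within 40 mm of where each stood at the start; all are at rest (((contact force between tray and box_a above 3.5 N and angle between each of box_a, box_b, box_c's own z axis and vertical below 0.17 rad and z of box_a in the frame of tray below 0.015 m and linear speed of each of box_a, box_b, box_c below 0.03 m/s and x of box_a in the frame of tray between -0.07 and 0.07 m and y of box_a in the frame of tray between -0.07 and 0.07 m and distance of each of box_b, box_c from where it was at the start of the episode below 0.04 m) or (contact force between tray and box_b above 3.5 N and angle between each of box_b, box_a, box_c's own z axis and vertical below 0.17 rad and z of box_b in the frame of tray below 0.015 m and linear speed of each of box_b, box_a, box_c below 0.03 m/s and x of box_b in the frame of tray between -0.07 and 0.07 m and y of box_b in the frame of tray between -0.07 and 0.07 m and distance of each of box_a, box_c from where it was at the start of the episode below 0.04 m) or (contact force between tray and box_c above 3.5 N and angle between each of box_c, box_a, box_b's own z axis and vertical below 0.17 rad and z of box_c in the frame of tray below 0.015 m and linear speed of each of box_c, box_a, box_b below 0.03 m/s and x of box_c in the frame of tray between -0.07 and 0.07 m and y of box_c in the frame of tray between -0.07 and 0.07 m and distance of each of box_a, box_b from where it was at the start of the episode below 0.04 m))); the robot touches nothing.
It fails at once if a box is dropped or slammed into the tray (more than 80 N between them) (contact force between tray and box_a above 80 N or contact force between tray and box_b above 80 N or contact force between tray and box_c above 80 N).
It fails at once if a box is tipped more than 40 degrees (angle between any of box_a, box_b, box_c's own z axis and vertical above 0.7 rad).
It also fails if it takes over 72 s, if anything falls off the work surface, if the arm or the gripper's body presses on something with over 40 N, if the wrist force passes 120 N, or if a joint passes its speed limit or range.

## Working session

There is one attempt and no reset: what is moved stays moved. The work goes in short steps, Python scripts to look and compute and a shell command to move; the robot and the scene stay as the last step left them, time stands still between calls to the robot, and variables do not carry over. Pictures are saved under pics/ and viewed, and the job is handed in when it is done.

```bash
mkdir -p pics
python3 - <<'E'
from plant import manip
import cv2
s=manip.state(); print(s)
for n in ["scene","side","wrist"]:
    print(n,manip.get_calibration(n))
    im=manip.grab_frame(n); cv2.imwrite(f"pics/{n}0.png",im)
    for t in ["box_a","tray"]:
        for d in manip.cut_out(t,n): print(n,t,d["confidence"],d["rect"])
print(manip.state()["time"])
E
```

```text
{'time': 0.0, 'joint_pos': array([ 1.17101878e+00,  5.33836104e-02,  1.61428364e+00,  6.58299231e-06,
        1.47602274e+00, -1.19022941e-01]), 'joint_vel': array([-0.00095666,  0.00019412, -0.0003456 , -0.00109963, -0.00099187,
        0.00114991]), 'joint_efforts': array([ 5.25568248e-04, -3.93680584e+01, -3.70179176e+01, -1.37262286e-04,
        7.02381876e-03,  2.65328794e-05]), 'tool_pos': array([0.17294214, 0.59994607, 0.23005263]), 'tool_rot': array([-2.72151889e-04,  1.39916949e-01,  9.90162687e-01, -1.01274643e-03]), 'contact_force': array([ 0.32857219, -0.2226694 , -0.12846399]), 'ft_torque': array([ 0.0116443 ,  0.02487283, -0.07059548]), 'gripper_width': 1.0010805400355545}
scene {'fx': 438.4623622595423, 'fy': 438.4623622595423, 'cx': 322.26243331052945, 'cy': 191.2833780618536, 'xyz': array([1.43322325, 0.61044279, 0.74827339]), 'attitude': array([-0.24068412,  0.44131052,  0.7518787 , -0.42660826])}
scene box_a 0.94 [255.6, 193.3, 287.1, 229.2]
scene box_a 0.88 [391.3, 182.5, 425.8, 216.8]
scene box_a 0.88 [406.8, 227.6, 445.5, 269.7]
scene box_a 0.7 [309.5, 218.7, 35
[... 417 characters left out ...]
  0.13309802])}
side box_a 0.96 [268.8, 148.3, 299.8, 178.2]
side box_a 0.92 [256.1, 126.0, 291.8, 148.8]
side box_a 0.91 [178.3, 154.4, 213.0, 182.2]
side box_a 0.89 [313.8, 152.3, 345.1, 182.1]
side box_a 0.84 [345.3, 190.5, 380.7, 224.9]
side box_a 0.74 [235.6, 167.0, 257.9, 199.1]
side box_a 0.68 [282.9, 173.7, 319.9, 207.2]
side tray 0.57 [378.0, 237.3, 465.2, 316.5]
wrist {'fx': 314.72041529141853, 'fy': 314.72041529141853, 'cx': 321.3007440919587, 'cy': 197.422190917986, 'xyz': array([0.10718035, 0.62066485, 0.37417788]), 'attitude': array([0.11018332, 0.79095094, 0.59613475, 0.0829434 ])}
wrist box_a 0.71 [113.8, 371.0, 150.6, 399.6]
wrist box_a 0.59 [162.4, 212.9, 234.3, 289.3]
0.45
```

View pics/scene0.png

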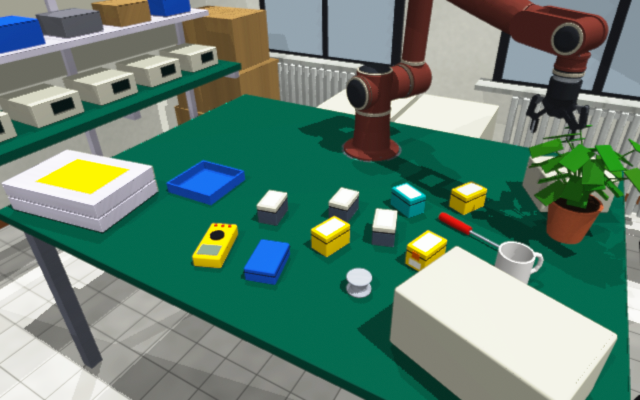

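View pics/side0.png

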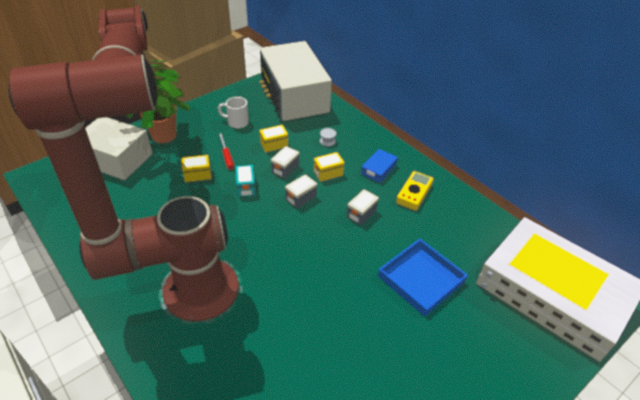

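View pics/wrist0.png

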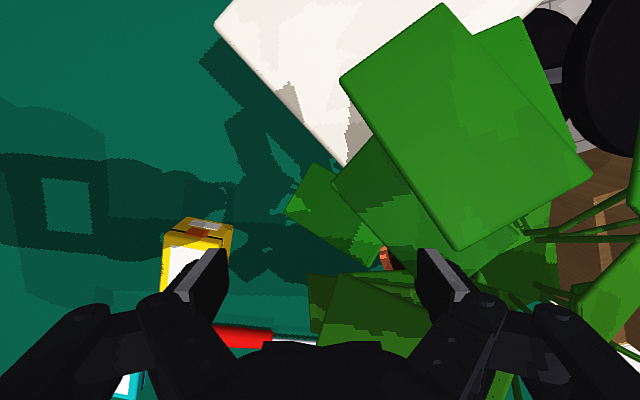

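In the scene view, the grey candidates are at about (272,207), (344,203) and (385,226). The look-alikes are turquoise (408,198) and yellow (330,236), (426,250), (468,198). In the side view, grey is at (285,161), (301,191) and (362,206), and the tray is at (422,277). Next I'll fit poses from both cameras and check crops.

```bash
cat > h.py <<'E'
import numpy as np, cv2
from scipy.spatial.transform import Rotation as R
from scipy.optimize import minimize
def rot(q): return R.from_quat([q[1],q[2],q[3],q[0]]).as_matrix()
def proj(P,c):
    p=(np.asarray(P)-c["xyz"])@rot(c["attitude"]); return np.c_[c["fx"]*p[:,0]/p[:,2]+c["cx"],c["fy"]*p[:,1]/p[:,2]+c["cy"]]
def ray(u,v,c,z):
    d=rot(c["attitude"])@np.array([(u-c["cx"])/c["fx"],(v-c["cy"])/c["fy"],1]); return c["xyz"]+d*(z-c["xyz"][2])/d[2]
def corners(x,y,yaw,dims,z0=0):
    l,w,h=dims; q=np.array([[sx*l/2,sy*w/2,z] for z in(z0,z0+h) for sx,sy in((1,1),(1,-1),(-1,-1),(-1,1))])
    c,s=np.cos(yaw),np.sin(yaw); q=q@np.array([[c,s,0],[-s,c,0],[0,0,1]]); return q+[x,y,0]
S=4
def hullmask(P,c):
    m=np.zeros((400*S,640*S),np.uint8); h=cv2.convexHull(((proj(P,c)+.5)*S).astype(np.float32)).astype(np.int32); cv2.fillPoly(m,[h],1); return m
def fit(obs,dims,x0):
    # obs: list (calib, mask)
    ob=[(c,cv2.resize(m.astype(np.uint8),None,fx=S,fy=S,interpolation=cv2.INTER_NEAREST)) for c,m in obs]
    def cost(p):
        P=corners(*p,dims); t=0
        for c,m in ob:
            h=hullmask(P,c); t+=1-(h&m).sum()/max(1,(h|m).sum())
        return t
    best=None
    for yaw in np.radians([-60,-30,0,30,60,90]):
        r=minimize(cost,[x0[0],x0[1],yaw],method="Nelder-Mead",options=dict(initial_simplex=np.array([[x0[0],x0[1],yaw],[x0[0]+.01,x0[1],yaw],[x0[0],x0[1]+.01,yaw],[x0[0],x0[1],yaw+.3]]),xatol=1e-4,fatol=1e-4,maxiter=120))
        if best is None or r.fun<best.fun: best=r
    return best
E
cat > m1.py <<'E'
from plant import manip
from h import *
cal={};D={};T={}
im={}
for n in["scene","side"]:
    cal[n]=manip.get_calibration(n); im[n]=manip.grab_frame(n); D[n]=manip.cut_out("box_a",n); T[n]=manip.cut_out("tray",n)
items={n:[] for n in cal}
for n in cal:
    for d in D[n]:
        m=d["pixels"]; b=im[n][m].astype(int); sat=np.median(b.max(1)-b.min(1)); r=d["rect"]
        p=ray((r[0]+r[2])/2,(r[1]+r[3])/2,cal[n],0.03); items[n].append((p,m,sat,d["confidence"])); print(n,np.round(p[:2],3),sat,np.round(r),d["confidence"])
for p,m,s,_ in items["scene"]:
    for p2,m2,s2,_ in items["side"]:
        if np.hypot(*(p-p2)[:2])<.04 and s2<60 and s<60:
            r=fit([(cal["scene"],m),(cal["side"],m2)],(.09,.06,.062),(p+p2)[:2]/2); print("box",np.round(r.x,4),np.degrees(r.x[2]),r.fun)
            for n in cal:
                for i,j in((0,1),(1,2),(2,3),(3,0),(4,5),(5,6),(6,7),(7,4),(0,4),(1,5),(2,6),(3,7)):
                    q=proj(corners(*r.x,(.09,.06,.062)),cal[n]); cv2.line(im[n],*(tuple(int(round(v*16)) for v in q[k]) for k in(i,j)),(0,0,255),1,cv2.LINE_AA,4)
t=[(cal[n],T[n][0]["pixels"]) for n in cal if T[n]]
p=ray(422,277,cal["side"],.02)
r=fit(t,(.18,.18,.035),p[:2]); print("tray",np.round(r.x,4),np.degrees(r.x[2]),r.fun)
q=corners(*r.x,(.18,.18,.035))
for n in cal: cv2.polylines(im[n],[np.int32(proj(q[4:],cal[n]))],True,(0,0,255))
a=cv2.resize(im["scene"][140:300,150:500],(800,366)); cv2.imwrite("pics/f_scene.png",a)
cv2.imwrite("pics/f_side.png",cv2.resize(im["side"][110:330,170:480],(800,568)))
E
python3 m1.py
```

```text
scene [0.542 0.403] 131.0 [407. 229. 450. 274.] 0.97
scene [0.242 0.424] 148.0 [446. 182. 487. 215.] 0.93
scene [ 0.569 -0.068] 16.0 [255. 191. 287. 225.] 0.88
scene [0.321 0.273] 90.0 [392. 181. 428. 215.] 0.8
scene [0.449 0.112] 16.0 [329. 188. 358. 221.] 0.65
scene [0.609 0.157] 156.0 [309. 218. 354. 257.] 0.61
scene [0.492 0.265] 13.0 [374. 208. 398. 244.] 0.6
side [0.325 0.255] 32.0 [236. 168. 255. 201.] 0.97
side [0.239 0.432] 99.0 [179. 154. 214. 181.] 0.93
side [0.455 0.115] 11.0 [285. 173. 318. 209.] 0.92
side [0.541 0.399] 100.5 [255. 128. 290. 150.] 0.86
side [0.608 0.154] 93.0 [316. 151. 342. 182.] 0.73
side [ 0.566 -0.073] 12.0 [349. 191. 380. 226.] 0.66
side [0.488 0.261] 10.0 [270. 147. 297. 182.] 0.59
box [ 0.5656 -0.0641  0.2493] 14.283332869919583 0.15152730869612285
box [0.4516 0.114  3.2236] 184.69627171361316 0.2218546909229102
box [0.4998 0.2662 3.4634] 198.43561944644742 0.1555785603853711
tray [ 0.5219 -0.3655 -1.5276] -87.52385313903159 0.08355735027948141
```

View pics/f_scene.png

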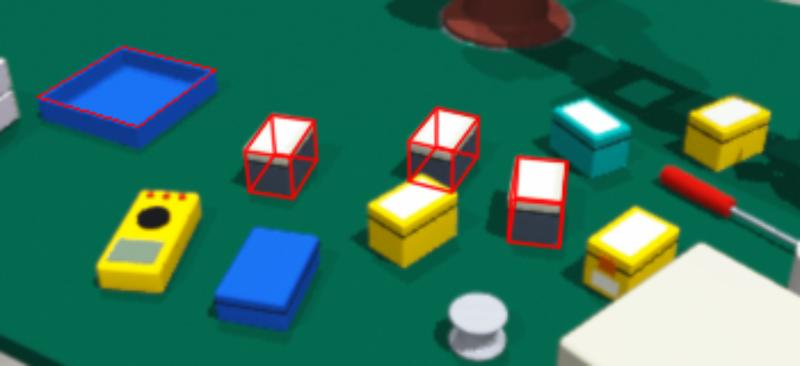

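View pics/f_side.png

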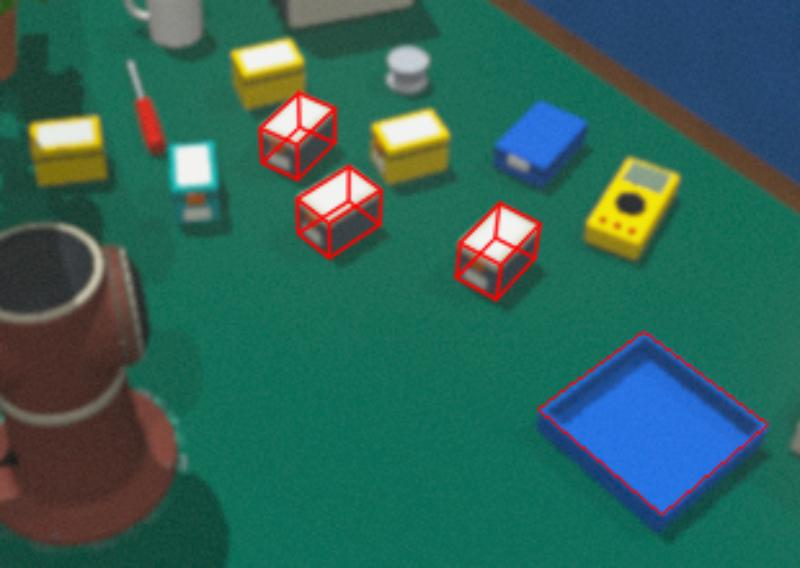

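Both fits sit on the grey boxes. Box a is at about (0.498, 0.265) yaw 18°, b at (0.452, 0.114) yaw 5°, c at (0.566, -0.064) yaw 14°, and the tray at (0.522, -0.366) yaw 2.5°. I'll lift clear of the plant first, then turn.

```bash
cat > go.py <<'E'
import sys
from plant import manip
from h import *
# python3 go.py x y z jawyaw_deg : rest turn (deg about tool z), and shift in tool axes AFTER the turn
x,y,z,a=map(float,sys.argv[1:5]); s=manip.state(); M=rot(s["tool_rot"]); 
cur=np.degrees(np.arctan2(M[1,1],M[0,1])); d=(a-cur+180)%360-180
c,sn=np.cos(np.radians(a)),np.sin(np.radians(a)); Y=np.array([c,sn,0]); X=np.array([-sn,c,0]); X=np.cross(Y,[0,0,-1])
D=np.array([x,y,z])-s["tool_pos"]
print("t",s["time"],"pos",np.round(s["tool_pos"],4),"yaw",round(cur,2),"tilt",np.round(M[:,2],3),"F",np.round(s["contact_force"],2),"w",round(s["gripper_width"],3))
print("az total",round(-d,2),"tool shift",np.round([X@D,Y@D,-D[2]],4),"j",np.round(s["joint_pos"],2))
E
python3 -m creep '[[0,0,0,0,0,-0.04,1],[0,0,0,0,0,-0.04,1],[0,0,0,0,0,-0.04,1],[0,0,-6.9,0,0,0,1],[0,0,-6.9,0,0,0,1],[0,0,-6.9,0,0,0,1],[0,0,-6.9,0,0,0,1],[0,0,-6.9,0,0,0,1],[0,0,0,0,0,0,1]]'; python3 go.py 0.499 0.266 0.20 108.4
```

```text
time: 1.5
tool_pos: [0.1732, 0.6005, 0.3513]
tool_rot: [0.0, -0.161, 0.987, -0.0]
contact_force: [0.1, -0.4, -0.0]
gripper_width: 0.998
t 1.5 pos [0.1732 0.6005 0.3513] yaw 108.52 tilt [ 0. -0. -1.] F [ 0.07 -0.38 -0.04] w 0.998
az total 0.12 tool shift [-0.2036 -0.4202  0.1513] j [ 1.17  0.01  1.46 -0.    1.67 -0.72]
```

```bash
python3 -m creep '[[0,0,0,-0.017,-0.035,0,1],[0,0,0,-0.017,-0.035,0,1],[0,0,0,-0.017,-0.035,0,1],[0,0,0,-0.017,-0.035,0,1],[0,0,0,-0.017,-0.035,0,1],[0,0,0,-0.017,-0.035,0,1],[0,0,0,-0.017,-0.035,0,1],[0,0,0,-0.017,-0.035,0,1],[0,0,0,-0.017,-0.035,0.03,1],[0,0,0,-0.017,-0.035,0.03,1],[0,0,0,-0.017,-0.035,0.03,1],[0,0,0,-0.017,-0.035,0.03,1],[0,0,0,0,0,0.03,1],[0,0,0,0,0,0,1],[0,0,0,0,0,0,1]]'
cat > w.py <<'E'
import sys
from plant import manip
from h import *
tag=sys.argv[1]; g=list(map(float,sys.argv[2:5])); z0=float(sys.argv[5]) if len(sys.argv)>5 else 0
c=manip.get_calibration("wrist"); im=manip.grab_frame("wrist")
P=corners(g[0],g[1],np.radians(g[2]),(.09,.06,.062),z0); q=proj(P,c)
for i,j in((4,5),(5,6),(6,7),(7,4),(0,1),(1,2),(2,3),(3,0)): cv2.line(im,*(tuple(int(round(v)) for v in q[k]) for k in(i,j)),(0,0,255) if i>3 else (255,0,255),1,cv2.LINE_AA)
cv2.imwrite(f"pics/w_{tag}.png",im)
raw=manip.cut_out("box_a","wrist")
for d in raw: 
    m=d["pixels"]; print(d["confidence"],np.round(d["rect"]))
E
python3 w.py a1 0.499 0.266 18.4; python3 go.py 0.499 0.266 0.20 108.4
```

```text
time: 2.75
tool_pos: [0.4818, 0.2827, 0.2178]
tool_rot: [-0.002, -0.159, 0.987, -0.0]
contact_force: [-0.2, 0.4, 0.9]
gripper_width: 1.0
0.83 [487.   0. 588.  40.]
0.74 [121. 191. 226. 291.]
0.69 [117.  33. 218. 152.]
0.69 [354. 211. 454. 313.]
0.66 [  0. 105.  34. 194.]
0.56 [266. 142. 328. 237.]
t 2.85 pos [0.4833 0.2843 0.2218] yaw 108.41 tilt [ 0.003  0.001 -1.   ] F [-0.6   0.04 -0.14] w 1.001
az total 0.01 tool shift [-0.0091 -0.0223  0.0218] j [ 0.4  -0.1   1.78  0.    1.46 -1.49]
```

View pics/w_a1.png

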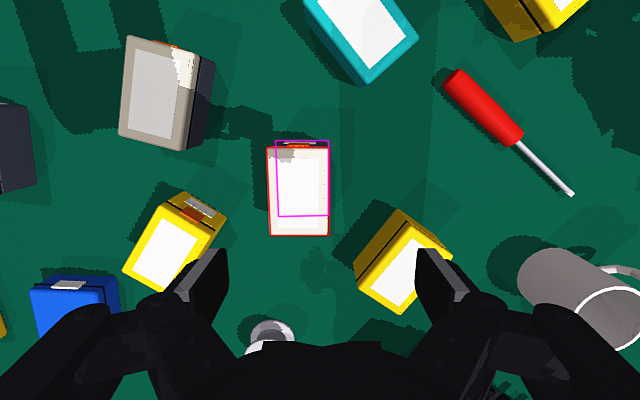

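The wrist view confirms box a: ivory lid spanning (267–329, 146–237), with the orange latch at the top on the -x side. The fit is right on it, and the yellow boxes at (190,250) and (405,260) are clear of the finger line. Descending.

```bash
python3 -m creep '[[0,0,0,-0.0045,-0.011,0.02,1],[0,0,0,-0.0046,-0.0113,0.03,1],[0,0,0,0,0,0.03,1],[0,0,0,0,0,0.02,1],[0,0,0,0,0,0,1],[0,0,0,0,0,0,1],[0,0,0,0,0,0,1]]'; python3 go.py 0.499 0.266 0.018 108.4
```

```text
time: 3.43
tool_pos: [0.5002, 0.2664, 0.123]
tool_rot: [0.003, -0.16, 0.987, 0.001]
contact_force: [-0.0, 0.4, 1.2]
gripper_width: 0.999
t 3.4333 pos [0.5002 0.2664 0.123 ] yaw 108.46 tilt [ 0.005  0.002 -1.   ] F [-0.03  0.43  1.25] w 0.999
az total 0.06 tool shift [ 0.0013 -0.      0.105 ] j [ 0.36  0.    1.85 -0.    1.28 -1.53]
```

```bash
python3 -m creep '[[0,0,0,0,0,0.025,1],[0,0,0,0,0,0.025,1],[0,0,0,0,0,0.025,1],[0,0,0,0,0,0.02,1],[0,0,0,0,0,0.01,1],[0,0,0,0,0,0,1],[0,0,0,0,0,0,0],[0,0,0,0,0,0,0],[0,0,0,0,0,0,0],[0,0,0,0,0,0,0],[0,0,0,0,0,0,0],[0,0,0,0,0,0,0]]'; python3 go.py 0.499 0.266 0.018 108.4
```

```text
time: 4.43
tool_pos: [0.501, 0.2656, 0.0176]
tool_rot: [0.003, -0.16, 0.987, 0.0]
contact_force: [0.2, -2.0, 6.6]
gripper_width: 0.695
t 4.4333 pos [0.501  0.2656 0.0176] yaw 108.43 tilt [ 0.005  0.001 -1.   ] F [ 0.17 -1.96  6.61] w 0.695
az total 0.03 tool shift [ 0.0018  0.001  -0.0004] j [ 0.36  0.14  1.9  -0.    1.09 -1.54]
```

```bash
python3 -m creep '[[0,0,0,0,0,-0.012,0],[0,0,0,0,0,-0.018,0],[0,0,0,0,0,-0.02,0],[0,0,0,0,0,0,0],[0,0,0,0,0,0,0],[0,0,0,0,0,0,0],[0,0,0,0,0,0,0],[0,0,0,0,0,0,0],[0,0,0,0,0,0,0]]'; python3 go.py 0.499 0.266 0.018 108.4; python3 w.py a2 0.501 0.2656 18.4 0.05
```

```text
time: 5.18
tool_pos: [0.4976, 0.2647, 0.0631]
tool_rot: [-0.001, -0.16, 0.987, -0.0]
contact_force: [0.7, -0.7, -6.7]
gripper_width: 0.694
t 5.1833 pos [0.4976 0.2647 0.0631] yaw 108.41 tilt [-0.002 -0.001 -1.   ] F [ 0.72 -0.74 -6.65] w 0.694
az total 0.01 tool shift [-0.0017  0.0008  0.0451] j [ 0.36  0.07  1.89  0.    1.18 -1.54]
0.94 [  0.   1. 168. 170.]
0.92 [  0. 232. 197. 394.]
0.88 [230. 155. 414. 351.]
0.84 [442. 263. 601. 396.]
0.78 [388.   2. 513.  54.]
```

View pics/w_a2.png

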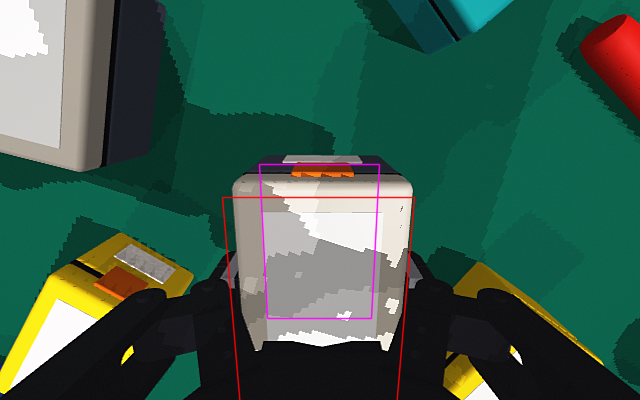

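The held force is about -6.7 N and the arm sags 4 mm, so box a looks heavy (~0.68 kg). Box b and box c still have to be lifted, so I'll set it back where it stood for now.

```bash
python3 -m creep '[[0,0,0,0,0,0,0],[0,0,0,0,0,0,0],[0,0,0,0,0,0,0]]'; python3 go.py 0.499 0.266 0.018 108.4;  python3 -m creep '[[0,0,0,0,0,0.015,0],[0,0,0,0,0,0.013,0],[0,0,0,0,0,0.008,0],[0,0,0,0,0,0.005,0],[0,0,0,0,0,0.003,0],[0,0,0,0,0,0.002,0],[0,0,0,0,0,0.001,0],[0,0,0,0,0,0,0],[0,0,0,0,0,0,0]]'; python3 go.py 0.499 0.266 0.018 108.4
```

```text
time: 5.53
tool_pos: [0.4986, 0.2651, 0.0645]
tool_rot: [0.0, -0.16, 0.987, 0.0]
contact_force: [-0.4, -0.2, -6.5]
gripper_width: 0.696
t 5.5333 pos [0.4986 0.2651 0.0645] yaw 108.41 tilt [-0.  0. -1.] F [-0.45 -0.18 -6.55] w 0.696
az total 0.01 tool shift [-0.0007  0.0007  0.0465] j [ 0.36  0.07  1.88  0.    1.18 -1.54]
time: 6.28
tool_pos: [0.4991, 0.2653, 0.0181]
tool_rot: [0.001, -0.16, 0.987, 0.0]
contact_force: [0.5, 0.4, -6.9]
gripper_width: 0.695
t 6.2833 pos [0.4991 0.2653 0.0181] yaw 108.41 tilt [ 0.001  0.    -1.   ] F [ 0.54  0.38 -6.85] w 0.695
az total 0.01 tool shift [-0.0001  0.0007  0.0001] j [ 0.36  0.14  1.9   0.    1.1  -1.54]
```

```bash
python3 -m creep '[[0,0,0,0,0,0.001,0],[0,0,0,0,0,0.001,0],[0,0,0,0,0,0,0],[0,0,0,0,0,0,0]]'
```

```text
time: 6.62
tool_pos: [0.4992, 0.2653, 0.0177]
tool_rot: [0.0, -0.16, 0.987, -0.0]
contact_force: [-5.7, -1.8, 6.0]
gripper_width: 0.696
```

Box a is on the bench, since the force has turned upward. I'll release it, rise and go to b.

```bash
python3 -m creep '[[0,0,0,0,0,0,1],[0,0,0,0,0,0,1],[0,0,0,0,0,0,1],[0,0,0,0,0,0,1],[0,0,0,0,0,0,1],[0,0,0,0,0,-0.02,1],[0,0,0,0,0,-0.035,1],[0,0,0,0,0,-0.035,1],[0,0,0,0,0,-0.035,1],[0,0,0,0,0,-0.035,1],[0,0,0,0,0,-0.03,1],[0,0,6.5,0,0,0,1],[0,0,6.5,0,0,0,1],[0,0,0,0,0,0,1]]'; python3 go.py 0.4516 0.114 0.2 95
```

```text
time: 7.78
tool_pos: [0.499, 0.2652, 0.2066]
tool_rot: [0.001, -0.046, 0.999, 0.0]
contact_force: [-0.4, -0.4, 0.1]
gripper_width: 1.0
t 7.7833 pos [0.499  0.2652 0.2066] yaw 95.31 tilt [ 0.002  0.001 -1.   ] F [-0.36 -0.42  0.13] w 1.0
az total 0.31 tool shift [ 0.0604 -0.1465  0.0066] j [ 0.36 -0.07  1.78  0.    1.43 -1.31]
```

```bash
python3 -m creep '[[0,0,0.3,0.012,-0.0294,0,1],[0,0,0,0.012,-0.0294,0,1],[0,0,0,0.012,-0.0294,0,1],[0,0,0,0.012,-0.0294,0,1],[0,0,0,0.012,-0.0294,0,1],[0,0,0,0,0,0,1],[0,0,0,0,0,0,1],[0,0,0,0,0,0,1]]'; python3 go.py 0.4516 0.114 0.2 95; python3 w.py b1 0.4516 0.114 4.7
```

```text
time: 8.45
tool_pos: [0.4521, 0.1135, 0.2052]
tool_rot: [-0.0, -0.045, 0.999, 0.0]
contact_force: [-0.5, -0.2, 0.3]
gripper_width: 0.999
t 8.45 pos [0.4521 0.1135 0.2052] yaw 95.18 tilt [-0.  0. -1.] F [-0.49 -0.17  0.26] w 0.999
az total 0.18 tool shift [0.0004 0.0006 0.0052] j [ 0.09 -0.33  2.    0.    1.47 -1.58]
0.82 [613.   0. 640.  30.]
0.81 [433.   4. 578. 126.]
0.8 [415. 181. 504. 283.]
0.67 [509. 230. 634. 328.]
0.65 [289. 131. 357. 229.]
0.62 [ 94. 215. 190. 314.]
0.58 [304. 258. 390. 344.]
```

View pics/w_b1.png

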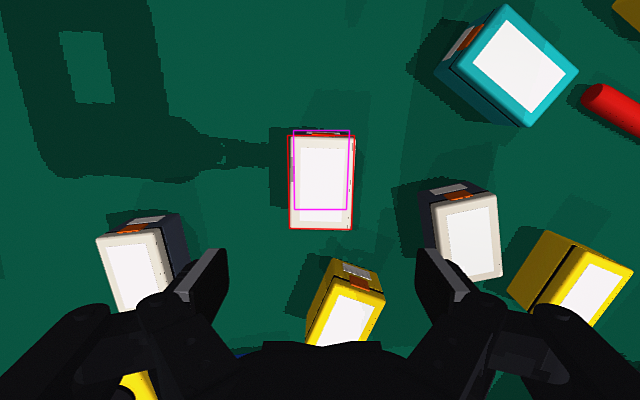

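Box b's lid, at (287–355, 135–230), matches the overlay. Box a stands upright again at (468,235). Descending on b.

```bash
python3 -m creep '[[0,0,0,0,0,0.035,1],[0,0,0,0,0,0.035,1],[0,0,0,0,0,0.035,1],[0,0,0,0,0,0.03,1],[0,0,0,0,0,0.025,1],[0,0,0,0,0,0.017,1],[0,0,0,0,0,0.01,1],[0,0,0,0,0,0,1],[0,0,0,0,0,0,1],[0,0,0,0,0,0,0],[0,0,0,0,0,0,0],[0,0,0,0,0,0,0],[0,0,0,0,0,0,0],[0,0,0,0,0,0,0],[0,0,0,0,0,0,0]]'; python3 go.py 0.4516 0.114 0.018 95
python3 -m creep '[[0,0,0,0,0,-0.012,0],[0,0,0,0,0,-0.018,0],[0,0,0,0,0,-0.02,0],[0,0,0,0,0,0,0],[0,0,0,0,0,0,0],[0,0,0,0,0,0,0],[0,0,0,0,0,0,0],[0,0,0,0,0,0,0],[0,0,0,0,0,0,0],[0,0,0,0,0,0,0]]';python3 go.py 0.4516 0.114 0.018 95
```

```text
time: 9.8
tool_pos: [0.454, 0.1135, 0.0206]
tool_rot: [0.002, -0.045, 0.999, 0.0]
contact_force: [0.2, 0.3, 6.2]
gripper_width: 0.698
t 9.8 pos [0.454  0.1135 0.0206] yaw 95.11 tilt [ 0.004  0.001 -1.   ] F [0.19 0.28 6.18] w 0.698
az total 0.11 tool shift [0.0023 0.0007 0.0026] j [ 0.09 -0.09  2.13  0.    1.09 -1.57]
time: 10.63
tool_pos: [0.4515, 0.1132, 0.0677]
tool_rot: [-0.001, -0.045, 0.999, -0.0]
contact_force: [0.3, -0.2, -1.3]
gripper_width: 0.694
t 10.6333 pos [0.4515 0.1132 0.0677] yaw 95.11 tilt [-0.001 -0.    -1.   ] F [ 0.28 -0.2  -1.31] w 0.694
az total 0.11 tool shift [-0.0001  0.0008  0.0497] j [ 0.09 -0.17  2.12  0.    1.2  -1.57]
```

```bash
python3 w.py b2 0.4515 0.1132 4.7 0.049; python3 -c "
from plant import manip;import cv2
cv2.imwrite('pics/sb2.png',cv2.resize(manip.grab_frame('scene')[120:300,150:500],(800,411)))
print(manip.state()['contact_force'])"
```

```text
0.92 [474. 224. 638. 386.]
0.77 [238. 153. 411. 352.]
0.73 [630. 337. 639. 391.]
0.66 [512.   2. 640. 138.]
0.58 [  0. 273. 126. 398.]
[-0.48732799  1.48789372 -1.44251639]
```

View pics/sb2.png

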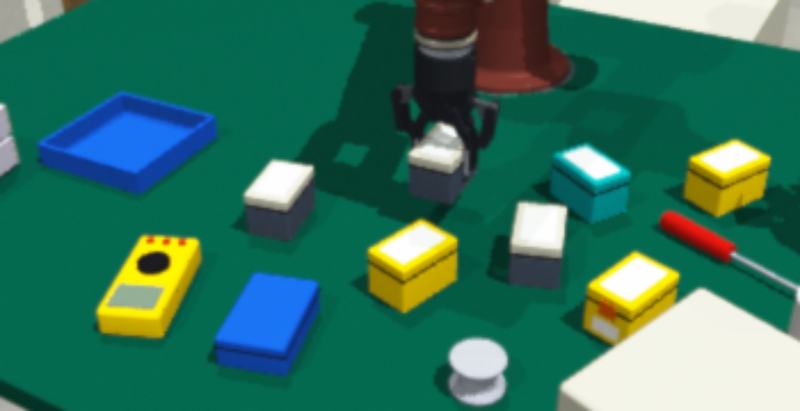

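The picture shows b lifted and upright at crop (438,175). It reads about 1.4 N, so it is empty. Setting it back.

```bash
python3 -m creep '[[0,0,0,0,0,0.015,0],[0,0,0,0,0,0.013,0],[0,0,0,0,0,0.008,0],[0,0,0,0,0,0.005,0],[0,0,0,0,0,0.003,0],[0,0,0,0,0,0.002,0],[0,0,0,0,0,0.001,0],[0,0,0,0,0,0.001,0],[0,0,0,0,0,0.001,0],[0,0,0,0,0,0,0],[0,0,0,0,0,0,0]]'
```

```text
time: 11.7
tool_pos: [0.4526, 0.1133, 0.0207]
tool_rot: [0.0, -0.045, 0.999, -0.0]
contact_force: [-3.3, -0.3, 6.8]
gripper_width: 0.699
```

```bash
python3 -m creep '[[0,0,0,0,0,0,1],[0,0,0,0,0,0,1],[0,0,0,0,0,0,1],[0,0,0,0,0,0,1],[0,0,0,0,0,0,1],[0,0,0,0,0,-0.02,1],[0,0,0,0,0,-0.035,1],[0,0,0,0,0,-0.035,1],[0,0,0,0,0,-0.035,1],[0,0,0,0,0,-0.035,1],[0,0,0,0,0,-0.025,1],[0,0,-4.6,0,0,0,1],[0,0,-4.6,0,0,0,1],[0,0,0,0,0,0,1]]'; python3 go.py 0.5656 -0.0641 0.2 104.3
```

```text
time: 12.87
tool_pos: [0.4524, 0.1133, 0.2053]
tool_rot: [0.001, -0.125, 0.992, -0.0]
contact_force: [0.1, 0.1, -1.2]
gripper_width: 0.998
t 12.8667 pos [0.4524 0.1133 0.2053] yaw 104.38 tilt [ 0.002  0.    -1.   ] F [ 0.12  0.1  -1.2 ] w 0.998
az total 0.08 tool shift [-0.0659 -0.1999  0.0053] j [ 0.09 -0.33  2.   -0.    1.47 -1.74]
```

```bash
python3 -m creep '[[0,0,0,-0.011,-0.0333,0,1],[0,0,0,-0.011,-0.0333,0,1],[0,0,0,-0.011,-0.0333,0,1],[0,0,0,-0.011,-0.0333,0,1],[0,0,0,-0.011,-0.0333,0,1],[0,0,0,-0.011,-0.0333,0,1],[0,0,0,0,0,0,1],[0,0,0,0,0,0,1],[0,0,0,0,0,0,1]]'; python3 go.py 0.5656 -0.0641 0.2 104.3; python3 w.py c1 0.5656 -0.0641 14.3
```

```text
time: 13.62
tool_pos: [0.5648, -0.0637, 0.2036]
tool_rot: [-0.001, -0.124, 0.992, 0.001]
contact_force: [0.5, 1.1, 0.3]
gripper_width: 0.998
t 13.6167 pos [ 0.5648 -0.0637  0.2036] yaw 104.23 tilt [-0.002  0.001 -1.   ] F [0.48 1.11 0.34] w 0.998
az total -0.07 tool shift [-0.0007 -0.0006  0.0036] j [-0.24 -0.06  1.77  0.    1.43 -2.06]
0.94 [451. 206. 571. 310.]
0.73 [586. 145. 639. 248.]
0.6 [470.  52. 601. 167.]
```

View pics/w_c1.png

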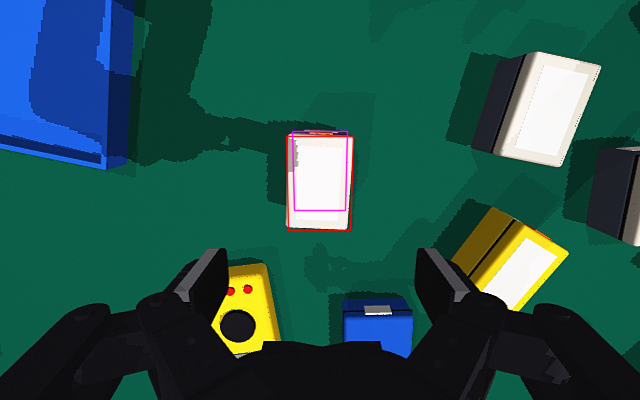

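Box c's lid, at (286–354, 134–230), matches the overlay, and b is back upright at (540,110). Descending on c.

```bash
python3 -m creep '[[0,0,0,0,0,0.035,1],[0,0,0,0,0,0.035,1],[0,0,0,0,0,0.035,1],[0,0,0,0,0,0.03,1],[0,0,0,0,0,0.025,1],[0,0,0,0,0,0.015,1],[0,0,0,0,0,0.009,1],[0,0,0,0,0,0,1],[0,0,0,0,0,0,1],[0,0,0,0,0,0,0],[0,0,0,0,0,0,0],[0,0,0,0,0,0,0],[0,0,0,0,0,0,0],[0,0,0,0,0,0,0],[0,0,0,0,0,0,0]]'; python3 go.py 0.5656 -0.0641 0.018 104.3
python3 -m creep '[[0,0,0,0,0,-0.012,0],[0,0,0,0,0,-0.018,0],[0,0,0,0,0,-0.02,0],[0,0,0,0,0,0,0],[0,0,0,0,0,0,0],[0,0,0,0,0,0,0],[0,0,0,0,0,0,0],[0,0,0,0,0,0,0],[0,0,0,0,0,0,0],[0,0,0,0,0,0,0]]';python3 go.py 0.5656 -0.0641 0.018 104.3;python3 -c "
from plant import manip;import cv2
cv2.imwrite('pics/sc2.png',cv2.resize(manip.grab_frame('scene')[120:300,150:500],(800,411)))
print(manip.state()['contact_force'])"
```

```text
time: 14.97
tool_pos: [0.5674, -0.0645, 0.023]
tool_rot: [0.002, -0.125, 0.992, -0.001]
contact_force: [-0.0, 0.3, 6.4]
gripper_width: 0.694
t 14.9667 pos [ 0.5674 -0.0645  0.023 ] yaw 104.31 tilt [ 0.004 -0.001 -1.   ] F [-0.04  0.29  6.41] w 0.694
az total 0.01 tool shift [0.0016 0.0008 0.005 ] j [-0.24  0.14  1.89  0.    1.1  -2.06]
time: 15.8
tool_pos: [0.5649, -0.0639, 0.0697]
tool_rot: [-0.001, -0.125, 0.992, 0.0]
contact_force: [0.3, -0.3, -1.7]
gripper_width: 0.697
t 15.8 pos [ 0.5649 -0.0639  0.0697] yaw 104.31 tilt [-0.001  0.    -1.   ] F [ 0.28 -0.27 -1.67] w 0.697
az total 0.01 tool shift [-0.0007 -0.0004  0.0517] j [-0.24  0.08  1.87 -0.    1.19 -2.06]
[-1.36960539 -0.32653327 -1.33419438]
```

View pics/sc2.png

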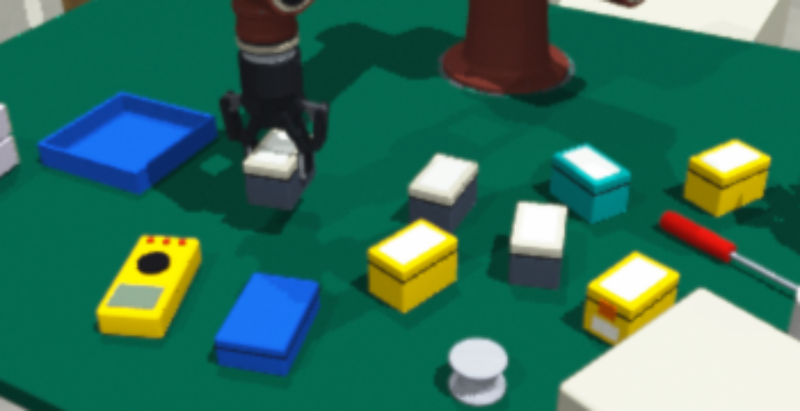

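The picture shows c lifted and upright at crop (272,180). It reads 1.5 N, so it is empty and a (6.6 N) is the heavy one. Setting c back and returning to a.

```bash
python3 -m creep '[[0,0,0,0,0,0.015,0],[0,0,0,0,0,0.013,0],[0,0,0,0,0,0.008,0],[0,0,0,0,0,0.005,0],[0,0,0,0,0,0.003,0],[0,0,0,0,0,0.002,0],[0,0,0,0,0,0.001,0],[0,0,0,0,0,0.001,0],[0,0,0,0,0,0.001,0],[0,0,0,0,0,0,0],[0,0,0,0,0,0,0]]'
```

```text
time: 16.77
tool_pos: [0.566, -0.0642, 0.0231]
tool_rot: [0.0, -0.125, 0.992, -0.0]
contact_force: [-4.2, 0.4, 6.4]
gripper_width: 0.693
```

```bash
python3 -m creep '[[0,0,0,0,0,0,1],[0,0,0,0,0,0,1],[0,0,0,0,0,0,1],[0,0,0,0,0,0,1],[0,0,0,0,0,0,1],[0,0,0,0,0,-0.02,1],[0,0,0,0,0,-0.035,1],[0,0,0,0,0,-0.035,1],[0,0,0,0,0,-0.035,1],[0,0,0,0,0,-0.035,1],[0,0,0,0,0,-0.025,1],[0,0,-4.1,0,0,0,1],[0,0,0,0,0,0,1]]'; python3 go.py 0.4991 0.2655 0.2 108.4
```

```text
time: 17.85
tool_pos: [0.5667, -0.0643, 0.2095]
tool_rot: [0.002, -0.161, 0.987, -0.001]
contact_force: [-1.3, 0.2, 0.5]
gripper_width: 1.001
t 17.85 pos [ 0.5667 -0.0643  0.2095] yaw 108.48 tilt [ 0.005 -0.001 -1.   ] F [-1.27  0.21  0.47] w 1.001
az total 0.08 tool shift [-0.0399  0.3343  0.0095] j [-0.24 -0.07  1.77  0.    1.43 -2.14]
```

```bash
python3 -m creep '[[0,0,0,-0.004,0.0334,0,1],[0,0,0,-0.004,0.0334,0,1],[0,0,0,-0.004,0.0334,0,1],[0,0,0,-0.004,0.0334,0,1],[0,0,0,-0.004,0.0334,0,1],[0,0,0,-0.004,0.0334,0,1],[0,0,0,-0.004,0.0334,0,1],[0,0,0,-0.004,0.0334,0,1],[0,0,0,-0.004,0.0334,0,1],[0,0,0,-0.004,0.0334,0,1],[0,0,0,0,0,0.01,1],[0,0,0,0,0,0,1],[0,0,0,0,0,0,1]]'; python3 go.py 0.4991 0.2655 0.018 108.4; python3 w.py a3 0.4991 0.2655 18.4
```

```text
time: 18.93
tool_pos: [0.4967, 0.2648, 0.1942]
tool_rot: [-0.002, -0.16, 0.987, -0.001]
contact_force: [-0.0, 0.7, 0.0]
gripper_width: 0.998
t 18.9333 pos [0.4967 0.2648 0.1942] yaw 108.38 tilt [-0.004 -0.002 -1.   ] F [-0.05  0.66  0.05] w 0.998
az total -0.02 tool shift [-2.500e-03 -1.000e-04  1.762e-01] j [ 0.36 -0.07  1.79 -0.    1.42 -1.53]
0.93 [  1.  90.  37. 191.]
0.89 [128. 189. 243. 293.]
0.8 [328.   3. 458.  78.]
0.76 [537.   0. 620.  27.]
0.63 [120.  14. 230. 142.]
0.62 [373. 209. 488. 321.]
```

View pics/w_a3.png

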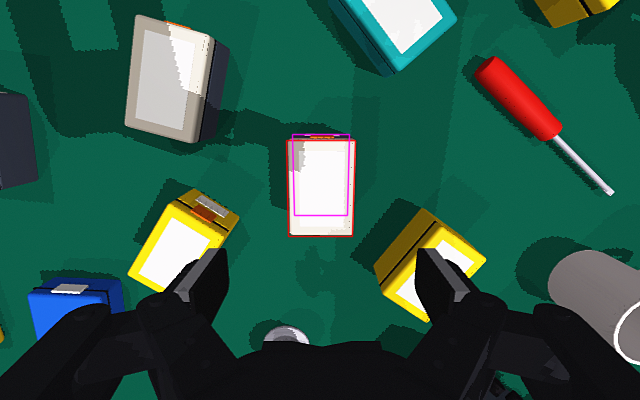

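Box a is where I left it, with its lid at (287–355, 139–237). Gripping it now and lifting high enough to clear the other boxes.

```bash
python3 -m creep '[[0,0,0,-0.001,0,0.035,1],[0,0,0,0,0,0.035,1],[0,0,0,0,0,0.035,1],[0,0,0,0,0,0.03,1],[0,0,0,0,0,0.022,1],[0,0,0,0,0,0.013,1],[0,0,0,0,0,0.007,1],[0,0,0,0,0,0,1],[0,0,0,0,0,0,1],[0,0,0,0,0,0,0],[0,0,0,0,0,0,0],[0,0,0,0,0,0,0],[0,0,0,0,0,0,0],[0,0,0,0,0,0,0],[0,0,0,0,0,0,0]]'; python3 go.py 0.4991 0.2655 0.018 108.4
```

```text
time: 20.28
tool_pos: [0.5005, 0.2662, 0.0217]
tool_rot: [0.002, -0.16, 0.987, -0.0]
contact_force: [-0.1, -1.0, 6.3]
gripper_width: 0.698
t 20.2833 pos [0.5005 0.2662 0.0217] yaw 108.42 tilt [ 0.004  0.001 -1.   ] F [-0.12 -1.    6.28] w 0.698
az total 0.02 tool shift [ 0.0015 -0.0002  0.0037] j [ 0.36  0.14  1.9  -0.    1.1  -1.53]
```

```bash
python3 -m creep '[[0,0,0,0,0,-0.01,0],[0,0,0,0,0,-0.02,0],[0,0,0,0,0,-0.03,0],[0,0,0,0,0,-0.03,0],[0,0,0,0,0,-0.03,0],[0,0,0,0,0,-0.01,0],[0,0,4,0,0,0,0],[0,0,4,0,0,0,0],[0,0,4,0,0,0,0],[0,0,4,0,0,0,0],[0,0,0,0,0,0,0],[0,0,0,0,0,0,0]]'; python3 go.py 0.5219 -0.3655 0.14 92.5
```

```text
time: 21.28
tool_pos: [0.4975, 0.2655, 0.1476]
tool_rot: [-0.002, -0.022, 1.0, -0.0]
contact_force: [-0.1, -0.2, -6.0]
gripper_width: 0.695
t 21.2833 pos [0.4975 0.2655 0.1476] yaw 92.52 tilt [-0.003 -0.001 -1.   ] F [-0.09 -0.19 -6.  ] w 0.695
az total 0.02 tool shift [ 0.0032 -0.6314  0.0076] j [ 0.36 -0.02  1.83  0.    1.34 -1.26]
```

```bash
python3 -m creep '[[0,0,0,0,-0.02,0,0],[0,0,0,0,-0.035,0,0],[0,0,0,0,-0.038,0,0],[0,0,0,0,-0.038,0,0],[0,0,0,0,-0.038,0,0],[0,0,0,0,-0.038,0,0],[0,0,0,0,-0.038,0,0],[0,0,0,0,-0.038,0,0],[0,0,0,0,-0.038,0,0],[0,0,0,0,-0.038,0,0],[0,0,0,0,-0.038,0,0],[0,0,0,0,-0.038,0,0],[0,0,0,0,-0.038,0,0],[0,0,0,0,-0.038,0,0],[0,0,0,0,-0.038,0,0],[0,0,0,0,-0.03,0,0],[0,0,0,0,-0.025,0,0],[0,0,0,0,-0.015,0,0],[0,0,0,0,0,0,0],[0,0,0,0,0,0,0]]'; python3 go.py 0.5219 -0.3655 0.14 92.5; python3 -c "
from plant import manip;import cv2
for n in ('side','wrist'): cv2.imwrite('pics/t_%s.png'%n,manip.grab_frame(n))"
```

```text
time: 22.95
tool_pos: [0.5245, -0.3525, 0.1486]
tool_rot: [-0.001, -0.021, 1.0, 0.001]
contact_force: [-0.3, 0.2, -6.3]
gripper_width: 0.696
t 22.95 pos [ 0.5245 -0.3525  0.1486] yaw 92.4 tilt [-0.001  0.002 -1.   ] F [-0.32  0.17 -6.35] w 0.696
az total -0.1 tool shift [ 0.0031 -0.0129  0.0086] j [-0.71  0.13  1.67  0.    1.34 -2.32]
```

View pics/t_side.png

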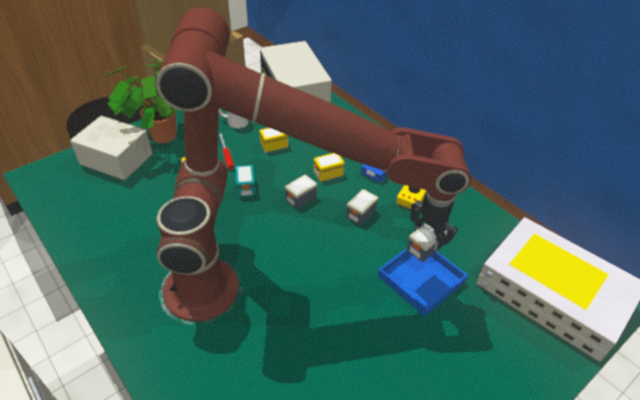

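View pics/t_wrist.png

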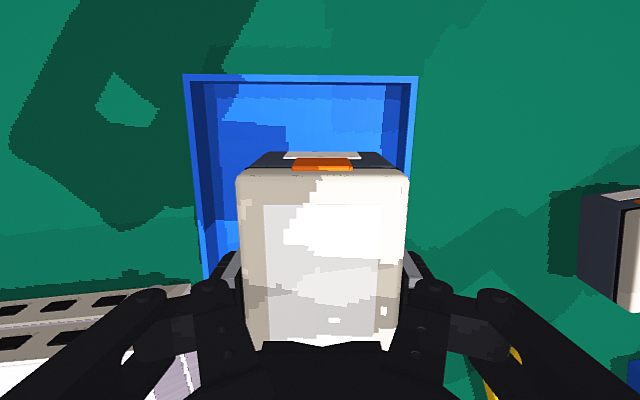

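The box hangs upright over the tray. The tray spans image columns 185–418 and the box is centred at 322, about 13 mm short, as computed. Correcting that and descending slowly.

```bash
python3 -m creep '[[0,0,0,0.002,-0.007,0,0],[0,0,0,0.001,-0.006,0.01,0],[0,0,0,0,0,0.02,0],[0,0,0,0,0,0.02,0],[0,0,0,0,0,0.02,0],[0,0,0,0,0,0.015,0],[0,0,0,0,0,0.01,0],[0,0,0,0,0,0.005,0],[0,0,0,0,0,0,0],[0,0,0,0,0,0,0],[0,0,0,0,0,0,0]]'; python3 go.py 0.5219 -0.3655 0.027 92.5
```

```text
time: 23.97
tool_pos: [0.5234, -0.3666, 0.0512]
tool_rot: [0.001, -0.021, 1.0, -0.001]
contact_force: [0.3, 0.1, -6.3]
gripper_width: 0.696
t 23.9667 pos [ 0.5234 -0.3666  0.0512] yaw 92.42 tilt [ 0.002 -0.002 -1.   ] F [ 0.33  0.1  -6.34] w 0.696
az total -0.08 tool shift [0.0014 0.0012 0.0242] j [-0.73  0.25  1.71 -0.    1.18 -2.34]
```

```bash
python3 -m creep '[[0,0,0,0,0,0.005,0],[0,0,0,0,0,0.005,0],[0,0,0,0,0,0.004,0],[0,0,0,0,0,0.003,0],[0,0,0,0,0,0.002,0],[0,0,0,0,0,0.001,0],[0,0,0,0,0,0,0],[0,0,0,0,0,0,0]]'; python3 -m creep '[[0,0,0,0,0,0.001,0],[0,0,0,0,0,0.001,0],[0,0,0,0,0,0.001,0],[0,0,0,0,0,0,0],[0,0,0,0,0,0,0]]'
```

```text
time: 24.63
tool_pos: [0.5225, -0.3658, 0.0296]
tool_rot: [0.0, -0.021, 1.0, -0.0]
contact_force: [0.4, 0.9, -5.5]
gripper_width: 0.692
time: 25.05
tool_pos: [0.5226, -0.3659, 0.0268]
tool_rot: [0.0, -0.021, 1.0, -0.0]
contact_force: [-0.9, 0.3, -5.5]
gripper_width: 0.699
```

```bash
python3 -m creep '[[0,0,0,0,0,0.001,0],[0,0,0,0,0,0,0],[0,0,0,0,0,0,0]]';python3 -m creep '[[0,0,0,0,0,0.001,0],[0,0,0,0,0,0,0],[0,0,0,0,0,0,0]]'
```

```text
time: 25.3
tool_pos: [0.5226, -0.3659, 0.0268]
tool_rot: [0.0, -0.021, 1.0, -0.0]
contact_force: [-5.2, 3.3, 2.9]
gripper_width: 0.694
time: 25.55
tool_pos: [0.5226, -0.366, 0.0268]
tool_rot: [-0.0, -0.021, 1.0, 0.0]
contact_force: [-7.1, 4.8, 8.6]
gripper_width: 0.696
```

The box is down on the tray floor. I'll open, rise straight up, and look.

```bash
python3 -m creep '[[0,0,0,0,0,0,1],[0,0,0,0,0,0,1],[0,0,0,0,0,0,1],[0,0,0,0,0,0,1],[0,0,0,0,0,0,1],[0,0,0,0,0,-0.015,1],[0,0,0,0,0,-0.03,1],[0,0,0,0,0,-0.035,1],[0,0,0,0,0,-0.035,1],[0,0,0,0,0,-0.035,1],[0,0,0,0,0,-0.035,1],[0,0,0,0.03,0,-0.02,1],[0,0,0,0.03,0,0,1],[0,0,0,0,0,0,1],[0,0,0,0,0,0,1]]'; python3 m1.py; python3 w.py t2 0.5226 -0.366 2.4 0.005; python3 go.py 0.5 -.36 .2 92.4
```

```text
time: 26.8
tool_pos: [0.4619, -0.3686, 0.2313]
tool_rot: [0.001, -0.02, 1.0, -0.001]
contact_force: [-0.3, -0.9, -0.1]
gripper_width: 1.0
scene [0.244 0.429] 148.0 [449. 183. 487. 215.] 0.74
scene [0.608 0.157] 156.0 [309. 218. 354. 256.] 0.73
scene [0.538 0.396] 133.0 [406. 229. 446. 271.] 0.73
scene [0.446 0.114] 16.0 [329. 186. 360. 223.] 0.69
scene [ 0.568 -0.062] 17.0 [258. 190. 288. 227.] 0.62
side [0.542 0.392] 117.0 [259. 130. 289. 150.] 0.9
side [0.458 0.123] 11.0 [284. 172. 318. 207.] 0.88
side [ 0.555 -0.069] 10.0 [345. 193. 377. 226.] 0.88
side [0.607 0.151] 100.0 [315. 152. 343. 182.] 0.87
side [0.337 0.268] 45.0 [236. 167. 257. 196.] 0.77
side [ 0.526 -0.359] 11.0 [401. 248. 443. 293.] 0.76
side [0.212 0.465] 157.0 [180. 158. 189. 173.] 0.39
box [0.4515 0.1145 0.0936] 5.3618255138056465 0.16984284817146977
box [ 0.5629 -0.0635  0.264 ] 15.12405823337338 0.16806244152891137
tray [ 0.5222 -0.3667  0.0364] 2.087683560239845 0.6241053257496288
0.96 [529. 222. 621. 315.]
0.64 [290. 178. 351. 274.]
t 27.2 pos [ 0.4628 -0.3681  0.229 ] yaw 92.45 tilt [-0.001  0.001 -1.   ] F [0.94 0.4  0.24] w 1.005
az total 0.05 tool shift [-0.0375  0.0065  0.029 ] j [-0.8  -0.02  1.69  0.    1.47 -2.41]
```

View pics/f_side.png

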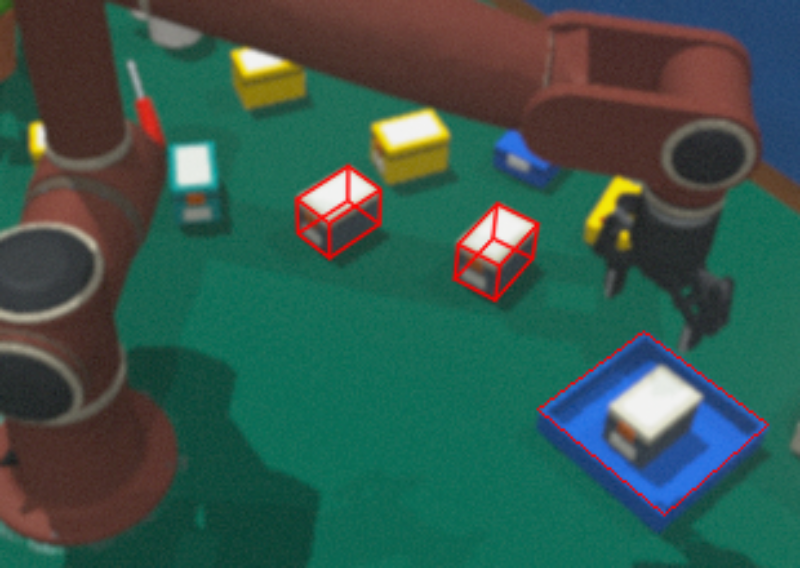

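View pics/w_t2.png

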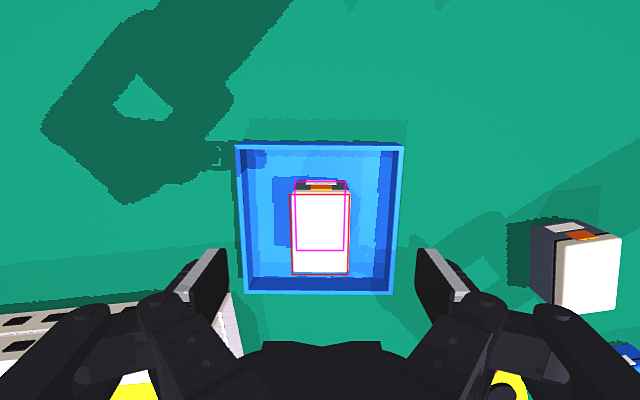

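Box a stands flat in the middle of the tray, with its lid at (290–351, 192–275) matching the overlay at floor height. Box b and box c are within a few mm of their starting poses, and the gripper is clear. Handing in.

```bash
python3 -c "
from plant import manip
print(manip.job_done())"
```

```text
the job is handed in; nothing more can be done
None
```

The heavy box was the left one, box a, and it now stands upright in the middle of the blue tray. I handed the job in at about 27 s of the 72 s allowed; it reports no verdict.

- **Weighing:** I lifted the boxes in order, left to right, each about 45 mm and upright. Box a pulled about 6.5 N (roughly 0.66 kg). Box b read about 1.4 N and box c about 1.5 N, slightly under the stated empty range but clearly empty.
- **Empty boxes:** I set b and c back where they stood. The final camera fit puts both within about 3 mm of where they started, and upright.
- **Heavy box:** I set box a back while weighing the others, then carried it to the tray and lowered it slowly. The highest wrist force I saw while setting it down was about 12 N.
- **Last checks:** The wrist view shows box a flat on the tray floor, matching the predicted outline. The gripper is open and well above everything.
- **Check that disagreed:** The final tray fit scored poorly (mismatch 0.62, against 0.08 at the start), probably because the box and arm covered part of it. The position it gave still agreed within about 1 mm. The scene camera did not detect box a in the tray; the side and wrist cameras did.

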